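Shut the firelighter box, pop open the rub box

TASK

The fire is lit and it is time to season the meat: first push the orange firelighter box shut so that its lid stays latched down, then press the lid of the shut green rub box so that it pops up and stays wide open. The lids are push-push: a full press past flush and letting go swaps them between latched and popped open, so check each lid after the press. Leave the yellow jug, the basting brush and the foil tray where they are.

Things in the scene. Friction and masses are not known exactly. Their poses are not given: they have to be found in the camera images.
- green_box: Green plastic box (rub tins inside), fixed to the shelf, starts shut: 150 mm deep (x), 140 wide (y), 85 high. Origin at the centre of its underside, z up, front to -x. Its inset green lid, 138 mm long from the hinge, 130 wide, is hinged along y, 70 mm behind the origin (+x), 83 up; shut, its top is flush, 85 up. A white patch on the lid, on its middle line 100 mm from the hinge, is where to press.
- orange_box: Orange plastic box (white firelighter cubes inside), same make, sizes, axes, lid, white patch and latch as the green box, fixed to the shelf. It starts with its lid popped open.
- green_box_lid (a joint): Green lid's hinge angle, rad: 0 shut and flush, 0.6 popped fully up (front edge about 75 mm above the rim), negative below flush, firm stop at -0.07 (7 mm down at the patch). Pressed past -0.05 (5 mm down; best to the stop) and let go, it changes over: a shut lid rises to 0.6 in a second or so, a fully popped one stays at 0. A press under 3 mm changes nothing. The spring pushes back with 2 to 4 N.
- orange_box_lid (a joint): Hinge angle of the orange lid, same mechanism and meaning as the green one.
- sauce_jug: Yellow ceramic sauce jug, a bystander, 86 mm across, 100 mm high, with a handle on its +y side. Origin at the centre of its underside.
- basting_brush: Basting brush with a dark wooden handle and red silicone head, a bystander, lying along its x axis, 290 mm long and 36 mm wide. Origin under its middle, on the shelf.
- foil_tray: Open aluminium foil tray, a bystander, 160 by 238 mm, 35 mm high. Origin at the centre of its underside.
There are look-alikes about, which are no part of the job. What is meant by the orange_box is not grey, and is the smaller of those in its own colour.

How it is judged:
On the way, in this order (a step that is already met when the one before it is completed fails the run):
1. the orange lid is down and latched with nothing pressing on it, the green one still shut (value of joint each of orange_box_lid, green_box_lid below 0.04 rad and contact force between orange_box and the arm below 0.3 N and contact force between orange_box and the fingers below 0.3 N), for 0.3 s.
2. the green lid has popped up (value of joint green_box_lid above 0.5 rad), for 0.2 s.
At the end, for the whole second after the job is handed in: The orange lid is latched shut (within about 0.04 rad of flush) and the green lid stands popped open (over 0.5 rad) (value of joint orange_box_lid between -0.03 and 0.04 rad and value of joint green_box_lid above 0.5 rad); the robot touches nothing.
It fails at once if the sauce jug is shifted by more than 30 mm (distance of sauce_jug from where it was at the start of the episode above 0.03 m).
It fails at once if the basting brush is shifted by more than 30 mm (distance of basting_brush from where it was at the start of the episode above 0.03 m).
It fails at once if the foil tray is shifted by more than 30 mm (distance of foil_tray from where it was at the start of the episode above 0.03 m).
It also fails if it takes over 43 s, if anything falls off the work surface, if the arm or the gripper's body presses on something with over 40 N, if the wrist force passes 120 N, or if a joint passes its speed limit or range.

ROBOT

A 6-joint arm with a two-finger parallel gripper is mounted at the origin on the work surface. World frame = base frame: x ahead of the robot, y to its left, z up, the work surface at z = 0. Lengths are in m, angles in rad, forces in N, time in s.
With the tool pointing down it reaches from about 0.375 to 0.9 m from the base axis. Payload 3.1 kg.
Tool frame: the origin (TCP) lies between the finger pads; the fingertips stand 17 mm ahead of it and the grasp point (between the pads) lies 2 mm behind it (robot.nose_length is the distance from the TCP to the fingertips, in m); z points along the fingers, y is the line along which they close (so a half turn about z gives the same grasp; the last joint's range is limited). The gripper opens to 87 mm and grips with 3 to 60 N. Pads are 19 mm wide; open, the fingers measure 117 mm over their backs; the gripper's body (75 mm by 190 mm) begins 51 mm behind the grasp point.
Start: joints at [1.04, 0.527, 1.433, -0, 1.181, -0.178], TCP at [0.215, 0.587, 0.24] pointing down, gripper open.
Joint ranges: [-3.08, 3.08], [-0.75, 2.2], [0.22, 2.44], [-1.43, 4.57], [0, 2.65], [-2.85, 2.85]. Speed limits (rad/s): [2.79, 2.79, 3.14, 3.14, 3.14, 3.14].

INTERFACE

Orientations are given as a unit quaternion [x, y, z, w].
In Python, from rig import robot, cams gives the robot as it stands.
- The arm moves only by the shell command python3 -m pendant 'ROWS' [FORCE]. ROWS is JSON, a list of rows, each an object with "jaw": the opening, from 0 (shut) to 1 (fully open); "linear": the shift along the tool's x, y, z in cm, a list of three; "twist": the turn about the tool's z in degrees. A call has 1 to 12 rows; each row shifts and turns the commanded pose from where the row before left it, along the tool's axes as they then stand; what a row does not reach is not made up. A row lasts 1/12 s, in which the tool goes at most 41.7 mm and 7.16 degrees, less where a joint would pass 70% of its speed; a pose out of reach is approached as far as the arm can. A call is refused whole if a number of a shift passes 4.17 or a number of a turn 7.16, either way. A call with a gripper value outside its range is refused whole. The fingers move at their own pace and stop on an object; FORCE is the grip in N (left out, the last holds). Time passes only in rows, so rows that do not move let the fingers close. It gives the time, the measured TCP pose, the force, the opening and the grip force at its end, in the units of the state.
- robot.get_obs(): the state, without advancing time (a new reading comes with each control period).
- cams.camera(name): name is "side" or "top"; returns a dict with "color" (420x560x3 uint8, blue, green, red), "depth" (420x560 float32, m along the optical axis (not along the pixel's ray), 0 where there is no reading), "fov_y" (degrees; the focal length in pixels is half the picture's height over the tangent of half this angle, whatever the lens; pixels are square), "cx", "cy" (the principal point, pixels), "k1" (the pictures are not rectified: a ray, as slopes to the right and down, at radius r is drawn at 1 + k1 r^2 times it, then the intrinsics apply), "view" (4x4, takes a point from world to camera coordinates). Camera axes: x right, y down, z forward; pixel columns grow to the right and rows downward; lengths in m; the calibration is good to about 2 mm. A picture is of the moment at which its call begins.
- robot.hand_in(): hands the job in; it is judged then, once.
The state is a dict: "time": time; "q": joint angles; "joint_velocities": joint speeds; "joint_torque": joint torques, N m; "position": TCP position; "tool_rot": TCP orientation; "ft_force": force on the tool from outside, world axes, zero at the start; "moment": the same for the moment, N m; "grip_width": finger opening in m; "grip_force": force on a finger pad.
Only numpy, scipy, OpenCV 4.12 (cv2) and the standard library are available. Lean on these libraries where they do the work, as an engineer would, in place of code of your own. Each camera call takes 0.05 s, during which the arm holds its last target. There are 200 camera calls.

## Working session

There is one attempt and no reset: what is moved stays moved. The work goes in short steps, Python scripts to look and compute and a shell command to move; the robot and the scene stay as the last step left them, time stands still between calls to the robot, and variables do not carry over. Pictures are saved under pics/ and viewed, at most 10 in all, crops included, and the job is handed in when it is done.

```bash
mkdir -p pics; cat > h.py <<'E'
import numpy as np, cv2
from rig import robot, cams
def snap(n):
    d=cams.camera(n); np.savez('/tmp/%s.npz'%n,**d); return d
def world(d,u,v,z=None):
    f=210/np.tan(np.radians(float(d['fov_y']))/2)
    K=np.array([[f,0,float(d['cx'])],[0,f,float(d['cy'])],[0,0,1]])
    s=cv2.undistortPoints(np.array([[[u,v]]],float),K,np.array([float(d['k1']),0,0,0]))[0,0]
    c=np.linalg.inv(d['view']); r=c[:3,:3]@[s[0],s[1],1]
    t=np.median(d['depth'][int(v)-1:int(v)+2,int(u)-1:int(u)+2]) if z is None else (z-c[2,3])/r[2]
    return c[:3,3]+t*r
E
python3 - <<'E'
from h import *
for n in('top','side'):
    d=snap(n); cv2.imwrite(f'pics/{n}0.png',d['color']); print(n,d['fov_y'],d['k1'],np.linalg.inv(d['view'])[:3].round(2).tolist())
o=robot.get_obs(); print(o['time'],o['position'],o['tool_rot'],o['ft_force'])
E
```

```text
top 43.00035991562236 -0.18056155624377165 [[0.01, -0.99, 0.16, 0.24], [-1.0, -0.01, 0.0, 0.0], [-0.0, -0.16, -0.99, 1.75]]
side 47.909571675066005 -0.12270905727532093 [[0.93, -0.21, 0.3, 0.14], [-0.37, -0.48, 0.8, -0.9], [-0.02, -0.85, -0.52, 0.7]]
0.1 [0.21499707 0.58620319 0.2386759 ] [ 1.74996803e-01  9.84568524e-01 -9.03058349e-04 -3.53541722e-04] [0.51067117 0.39187917 0.51489503]
```

View pics/top0.png

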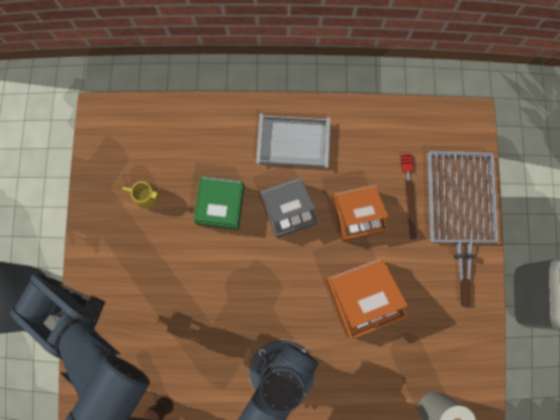

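View pics/side0.png

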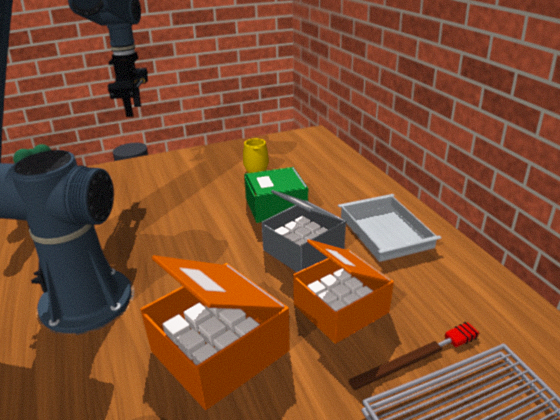

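Candidates for orange_box are the small orange box at top (361,212), the large orange box at (368,297) and the grey box at (289,207). I choose the small orange one. The only green box is at (219,203). Next I check the choice in a close crop and measure the patches.

```bash
python3 - <<'E'
from h import *
d=dict(np.load('/tmp/top.npz'))
c=d['color']
cv2.imwrite('pics/crop.png',cv2.resize(c[165:255,185:405],None,fx=3.6,fy=3.6,interpolation=cv2.INTER_CUBIC))
w=((c.min(2)>165)&(np.ptp(c.astype(int),axis=2)<40)).astype(np.uint8)
for n,(x0,x1,y0,y1) in dict(g=(200,240,185,225),o=(345,380,200,221),O=(355,392,285,315)).items():
    m=np.zeros_like(w); m[y0:y1,x0:x1]=w[y0:y1,x0:x1]
    k,l,s,ce=cv2.connectedComponentsWithStats(m); i=1+s[1:,4].argmax(); print(n,s[i],ce[i],world(d,*ce[i]).round(3))
    P=np.argwhere(l==i)[:,::-1]; r=cv2.minAreaRect(P.astype(np.float32)); print(r)
# box masks
hsv=cv2.cvtColor(c,cv2.COLOR_BGR2HSV)
for n,lo,hi,(x0,x1,y0,y1) in (('g',40,85,(190,250,170,235)),('o',3,14,(325,395,180,245))):
    m=np.zeros_like(w); a=(hsv[...,0]>=lo)&(hsv[...,0]<=hi)&(hsv[...,1]>170); m[y0:y1,x0:x1]=a[y0:y1,x0:x1]
    P=np.argwhere(m)[:,::-1]
    W=np.array([world(d,u,v) for u,v in P]); print(n,len(P), np.percentile(W,[2,50,98],axis=0).round(3).tolist())
    T=W[W[:,2]>0.075]; r=cv2.minAreaRect((T[:,:2]*1000).astype(np.float32)); print('rect xy mm',r)
for p in((194,192),(142,193),(293,140),(407,163),(413,237)): print(p,world(d,*p).round(3))
E
```

```text
g [208 205  18  11 175] [216.54285714 209.92      ] [0.51  0.214 0.086]
((216.5, 210.0), (10.0, 17.0), 90.0)
o [355 207  18   9 115] [363.64347826 211.23478261] [ 0.504 -0.244  0.139]
((363.5705871582031, 211.31761169433594), (6.507914066314697, 17.46290397644043), 77.47119140625)
O [359 293  28  19 304] [372.85855263 301.82565789] [ 0.228 -0.263  0.184]
((372.8221740722656, 301.837646484375), (11.918105125427246, 25.91828727722168), 68.96248626708984)Traceback (most recent call last):
  File "<stdin>", line 15, in <module>
    return _quantile_unchecked(
        a, q, axis, out, overwrite_input, method, keepdims, weights)
    return _ureduce(a,
                    func=_quantile_ureduce_func,
    ...<5 lines>...
                    overwrite_input=overwrite_input,
                    method=method)
    r = func(a, **kwargs)
    result = _quantile(arr,
                       quantiles=q,
    ...<2 lines>...
                       out=out,
                       weights=wgt)
    slices_having_nans = np.isnan(arr[-1, ...])
                                  ~~~^^^^^^^^^
IndexError: index -1 is out of bounds for axis 0 with size 0
```

View pics/crop.png

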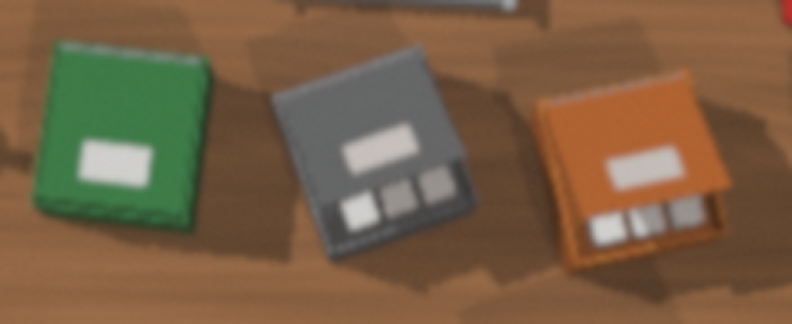

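The crop confirms the small orange box, popped open, with its patch at image (363.6,211.2). The green box is shut, patch at (216.5,209.9). I'm setting out with the jaw shut, going round above the boxes.

```bash
python3 -m pendant '[{"jaw":0,"linear":[-2.8,-1.9,0],"twist":0},{"jaw":0,"linear":[-2.8,-1.9,0],"twist":0},{"jaw":0,"linear":[-2.8,-1.9,0],"twist":0},{"jaw":0,"linear":[-2.8,-1.9,0],"twist":0},{"jaw":0,"linear":[-2.8,-1.9,0],"twist":0},{"jaw":0,"linear":[-2.8,-1.9,0],"twist":0},{"jaw":0,"linear":[-2.8,-1.9,0],"twist":0},{"jaw":0,"linear":[-2.8,-1.9,0],"twist":0},{"jaw":0,"linear":[-2.8,-1.9,0],"twist":0},{"jaw":0,"linear":[-2.8,-1.9,0],"twist":0},{"jaw":0,"linear":[-2.8,-1.9,0],"twist":0},{"jaw":0,"linear":[-2.8,-1.9,0],"twist":0}]'
cat > go.py <<'E'
import sys
from h import *
from scipy.spatial.transform import Rotation as R
o=robot.get_obs(); t=np.array(eval(sys.argv[1]))
print('t',o['time'],'pos',o['position'].round(4),'F',o['ft_force'].round(2),'tool cm',(100*R.from_quat(o['tool_rot']).inv().apply(t-o['position'])).round(2))
E
python3 go.py '[.488,-.246,.24]'
```

```text
time: 1.1
position: [0.4526, 0.2554, 0.2393]
tool_rot: [0.175, 0.985, -0.0, -0.0]
ft_force: [-0.4, 0.6, 0.4]
grip_width: 0.0148
grip_force: 0.0
t 1.1 pos [0.4526 0.2554 0.2393] F [-0.39  0.58  0.35] tool cm [-20.6  -45.84  -0.07]
```

```bash
python3 -m pendant '[{"jaw":0,"linear":[-1.5,-3.4,0],"twist":0},{"jaw":0,"linear":[-1.5,-3.4,0],"twist":0},{"jaw":0,"linear":[-1.5,-3.4,0],"twist":0},{"jaw":0,"linear":[-1.5,-3.4,0],"twist":0},{"jaw":0,"linear":[-1.5,-3.4,0],"twist":0},{"jaw":0,"linear":[-1.5,-3.4,0],"twist":0},{"jaw":0,"linear":[-1.5,-3.4,0],"twist":0},{"jaw":0,"linear":[-1.5,-3.4,0],"twist":0},{"jaw":0,"linear":[-1.5,-3.4,0],"twist":0},{"jaw":0,"linear":[-1.5,-3.4,0],"twist":0},{"jaw":0,"linear":[-1.5,-3.4,0],"twist":0},{"jaw":0,"linear":[-1.5,-3.4,0],"twist":0}]'
python3 go.py '[.488,-.246,.24]'
```

```text
time: 2.1
position: [0.4801, -0.1899, 0.2393]
tool_rot: [0.175, 0.985, 0.0, -0.0]
ft_force: [0.1, 0.1, 0.2]
grip_width: 0.0004
grip_force: 0.0
t 2.1 pos [ 0.4801 -0.1899  0.2393] F [0.06 0.07 0.18] tool cm [-2.68 -4.99 -0.08]
```

```bash
python3 -m pendant '[{"jaw":0,"linear":[-1.3,-2.5,0],"twist":0},{"jaw":0,"linear":[-1.4,-2.5,0],"twist":0},{"jaw":0,"linear":[0,0,2],"twist":0},{"jaw":0,"linear":[0,0,2],"twist":0},{"jaw":0,"linear":[0,0,0],"twist":0},{"jaw":0,"linear":[0,0,0],"twist":0}]'
python3 go.py '[.488,-.246,.095]'
python3 - <<'E'
from h import *
d=snap('side'); cv2.imwrite('pics/side1.png',cv2.resize(d['color'][120:400,200:480],None,fx=2,fy=2))
E
```

```text
time: 2.6
position: [0.4877, -0.2437, 0.1984]
tool_rot: [0.175, 0.985, 0.001, -0.002]
ft_force: [0.6, -0.4, 0.1]
grip_width: 0.0006
grip_force: 0.0
t 2.6 pos [ 0.4877 -0.2437  0.1984] F [ 0.57 -0.43  0.11] tool cm [-0.14 -0.21 10.34]
```

View pics/side1.png

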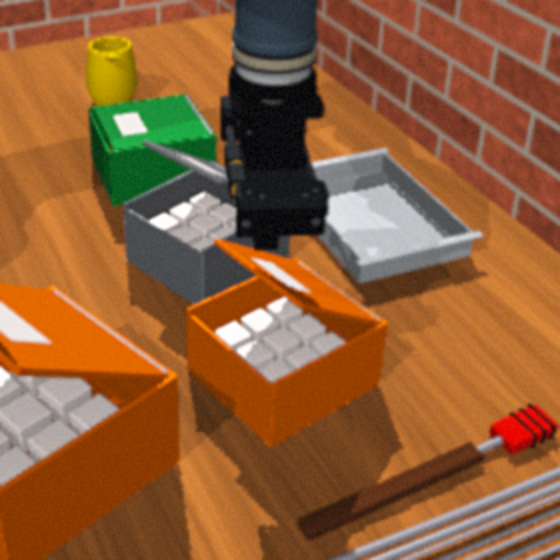

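The closed tips are over the front of the open lid's patch (crop about (265,240)), clear of everything else. I'm pressing down to about flush first.

```bash
python3 -m pendant '[{"jaw":0,"linear":[0,-0.2,1.2],"twist":0},{"jaw":0,"linear":[0,0,1.2],"twist":0},{"jaw":0,"linear":[0,0,1.2],"twist":0},{"jaw":0,"linear":[0,0,1.2],"twist":0},{"jaw":0,"linear":[0,0,1.2],"twist":0},{"jaw":0,"linear":[0,0,1.2],"twist":0},{"jaw":0,"linear":[0,0,1.2],"twist":0},{"jaw":0,"linear":[0,0,1.2],"twist":0},{"jaw":0,"linear":[0,0,0.3],"twist":0},{"jaw":0,"linear":[0,0,0.2],"twist":0},{"jaw":0,"linear":[0,0,0],"twist":0}]'
python3 go.py '[.488,-.246,.095]'
```

```text
time: 3.57
position: [0.4885, -0.2462, 0.0994]
tool_rot: [0.175, 0.985, -0.0, 0.001]
ft_force: [0.0, 1.2, 1.8]
grip_width: 0.0004
grip_force: 1.0
t 3.5667 pos [ 0.4885 -0.2462  0.0994] F [0.01 1.15 1.82] tool cm [0.06 0.   0.44]
```

```bash
python3 -m pendant '[{"jaw":0,"linear":[0,0,0.2],"twist":0},{"jaw":0,"linear":[0,0,0.2],"twist":0},{"jaw":0,"linear":[0,0,0.1],"twist":0},{"jaw":0,"linear":[0,0,0],"twist":0},{"jaw":0,"linear":[0,0,0],"twist":0}]'
```

```text
time: 3.98
position: [0.4887, -0.2464, 0.0957]
tool_rot: [0.175, 0.985, -0.0, 0.001]
ft_force: [-1.3, 3.1, 12.9]
grip_width: 0.0004
grip_force: 6.8
```

12.9 N means it is on the stop. I release, rise and look.

```bash
python3 -m pendant '[{"jaw":0,"linear":[0,0,-1],"twist":0},{"jaw":0,"linear":[0,0,-3],"twist":0},{"jaw":0,"linear":[0,0,-4],"twist":0},{"jaw":0,"linear":[0,0,-4],"twist":0},{"jaw":0,"linear":[0,0,-3],"twist":0},{"jaw":0,"linear":[0,0,0],"twist":0},{"jaw":0,"linear":[0,0,0],"twist":0},{"jaw":0,"linear":[0,0,0],"twist":0},{"jaw":0,"linear":[0,0,0],"twist":0},{"jaw":0,"linear":[0,0,0],"twist":0},{"jaw":0,"linear":[0,0,0],"twist":0},{"jaw":0,"linear":[0,0,0],"twist":0}]'
python3 go.py '[.510,.214,.24]'
python3 - <<'E'
from h import *
d=snap('side'); cv2.imwrite('pics/side2.png',cv2.resize(d['color'][120:400,200:480],None,fx=2,fy=2))
E
```

```text
time: 4.98
position: [0.4876, -0.246, 0.2424]
tool_rot: [0.175, 0.985, 0.001, -0.001]
ft_force: [0.3, -0.1, 1.3]
grip_width: 0.0005
grip_force: 0.0
t 4.9833 pos [ 0.4876 -0.246   0.2424] F [ 0.32 -0.05  1.28] tool cm [13.75 43.95  0.3 ]
```

View pics/side2.png

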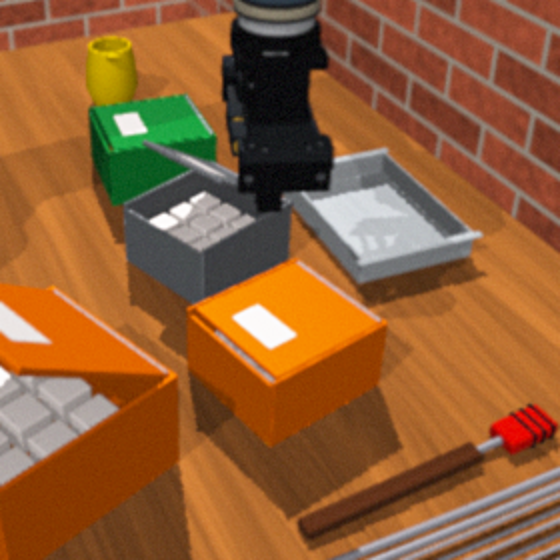

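The orange lid is down (patch at crop (263,326)), but I can see a pale gap at the front edge. I'll measure its height and check that it isn't rising.

```bash
cat > hh.py <<'E'
from h import *
d=snap('side')
def ht(u,v): return world(d,u,v).round(4)
for p in((331,283),(340,262),(350,290),(376,278),(348,254)): print(p,ht(*p))
E
python3 hh.py
python3 -m pendant '[{"jaw":0,"linear":[1,3.3,0],"twist":0},{"jaw":0,"linear":[1,3.3,0],"twist":0},{"jaw":0,"linear":[1,3.3,0],"twist":0},{"jaw":0,"linear":[1,3.3,0],"twist":0},{"jaw":0,"linear":[1,3.3,0],"twist":0},{"jaw":0,"linear":[1,3.3,0],"twist":0},{"jaw":0,"linear":[1,3.3,0],"twist":0},{"jaw":0,"linear":[1,3.3,0],"twist":0},{"jaw":0,"linear":[1,3.3,0],"twist":0},{"jaw":0,"linear":[1,3.3,0],"twist":0},{"jaw":0,"linear":[1,3.3,0],"twist":0},{"jaw":0,"linear":[1,3.3,0],"twist":0}]'
python3 hh.py
python3 go.py '[.510,.214,.24]'
```

```text
(331, 283) [ 0.4875 -0.248   0.0852]
(340, 262) [ 0.5361 -0.1935  0.085 ]
(350, 290) [ 0.5121 -0.2821  0.0854]
(376, 278) [ 0.5781 -0.2708  0.0856]
(348, 254) [ 0.5653 -0.1751  0.085 ]
time: 6.08
position: [0.5116, 0.1686, 0.2435]
tool_rot: [0.175, 0.985, -0.0, -0.0]
ft_force: [0.6, -0.1, -0.6]
grip_width: 0.0
grip_force: 0.0
(331, 283) [ 0.4869 -0.2491  0.0863]
(340, 262) [ 0.5354 -0.1948  0.0861]
(350, 290) [ 0.512  -0.2823  0.0856]
(376, 278) [ 0.5781 -0.2707  0.0856]
(348, 254) [ 0.5648 -0.176   0.0858]
t 6.1333 pos [0.5119 0.1744 0.2437] F [ 0.97  3.04 -0.53] tool cm [1.53 3.66 0.39]
```

The lid is flush at z≈0.085 and steady. Next is the green one.

```bash
python3 -m pendant '[{"jaw":0,"linear":[0.8,1.8,0],"twist":0},{"jaw":0,"linear":[0.7,1.8,0],"twist":0},{"jaw":0,"linear":[0,0,2],"twist":0},{"jaw":0,"linear":[0,0,2.5],"twist":0},{"jaw":0,"linear":[0,0,2.5],"twist":0},{"jaw":0,"linear":[0,0,2.5],"twist":0},{"jaw":0,"linear":[0,0,1.5],"twist":0},{"jaw":0,"linear":[0,0,1],"twist":0},{"jaw":0,"linear":[0,0,0.8],"twist":0},{"jaw":0,"linear":[0,0,0],"twist":0},{"jaw":0,"linear":[0,0,0],"twist":0}]'
python3 go.py '[.510,.214,.095]'
```

```text
time: 7.05
position: [0.5105, 0.2058, 0.1158]
tool_rot: [0.175, 0.985, 0.0, 0.0]
ft_force: [-0.3, -0.1, -0.7]
grip_width: 0.0003
grip_force: 0.0
t 7.05 pos [0.5105 0.2058 0.1158] F [-0.28 -0.08 -0.65] tool cm [0.33 0.75 2.08]
```

```bash
python3 -m pendant '[{"jaw":0,"linear":[0.3,0.7,0.3],"twist":0},{"jaw":0,"linear":[0,0,0.5],"twist":0},{"jaw":0,"linear":[0,0,0.4],"twist":0},{"jaw":0,"linear":[0,0,0.4],"twist":0},{"jaw":0,"linear":[0,0,0.4],"twist":0},{"jaw":0,"linear":[0,0,0.2],"twist":0},{"jaw":0,"linear":[0,0,0],"twist":0},{"jaw":0,"linear":[0,0,0],"twist":0}]'
```

```text
time: 7.72
position: [0.5103, 0.2138, 0.0955]
tool_rot: [0.175, 0.985, 0.001, 0.001]
ft_force: [-2.7, 0.0, 15.1]
grip_width: 0.0004
grip_force: 7.3
```

On the stop (15 N); now I release upwards quickly.

```bash
python3 -m pendant '[{"jaw":0,"linear":[0,0,-2],"twist":0},{"jaw":0,"linear":[0,0,-3.5],"twist":0},{"jaw":0,"linear":[0,0,-4],"twist":0},{"jaw":0,"linear":[0,0,-4],"twist":0},{"jaw":0,"linear":[0,0,-3.5],"twist":0},{"jaw":0,"linear":[0,0,0],"twist":0},{"jaw":0,"linear":[0,0,0],"twist":0},{"jaw":0,"linear":[0,0,0],"twist":0},{"jaw":0,"linear":[0,0,0],"twist":0},{"jaw":0,"linear":[0,0,0],"twist":0},{"jaw":0,"linear":[0,0,0],"twist":0},{"jaw":0,"linear":[0,0,0],"twist":0}]'
python3 -m pendant '[{"jaw":0,"linear":[0,0,0],"twist":0},{"jaw":0,"linear":[0,0,0],"twist":0},{"jaw":0,"linear":[0,0,0],"twist":0},{"jaw":0,"linear":[0,0,0],"twist":0},{"jaw":0,"linear":[0,0,0],"twist":0},{"jaw":0,"linear":[0,0,0],"twist":0},{"jaw":0,"linear":[0,0,0],"twist":0},{"jaw":0,"linear":[0,0,0],"twist":0},{"jaw":0,"linear":[0,0,0],"twist":0},{"jaw":0,"linear":[0,0,0],"twist":0}]'
python3 hh.py
python3 - <<'E'
from h import *
d=dict(np.load('/tmp/side.npz')); cv2.imwrite('pics/side3.png',cv2.resize(d['color'][80:360,200:480],None,fx=2,fy=2))
E
```

```text
time: 8.72
position: [0.5093, 0.2133, 0.2623]
tool_rot: [0.175, 0.985, -0.0, -0.001]
ft_force: [-0.1, -0.6, -0.6]
grip_width: 0.0004
grip_force: 0.0
time: 9.55
position: [0.5097, 0.2134, 0.2636]
tool_rot: [0.175, 0.985, 0.0, 0.0]
ft_force: [0.8, -0.1, 0.5]
grip_width: 0.0004
grip_force: 0.0
(331, 283) [ 0.4867 -0.2494  0.0866]
(340, 262) [ 0.536  -0.1938  0.0853]
(350, 290) [ 0.5122 -0.2819  0.0853]
(376, 278) [ 0.578  -0.2708  0.0857]
(348, 254) [ 0.5655 -0.1747  0.0847]
```

View pics/side3.png

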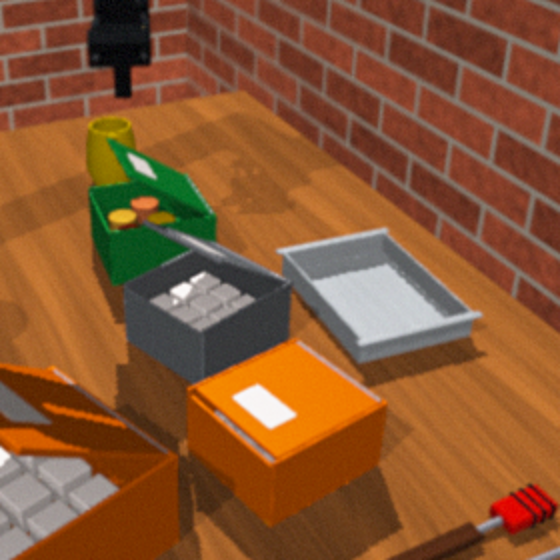

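The green lid stands open (patch at crop (141,165)), the orange lid is flush, and the gripper is clear. I check the green patch height and hand in.

```bash
python3 - <<'E'
from h import *
d=snap('side'); z=world(d,270.5,162.5)[2]; print(z, 'angle', np.arcsin((z-.083)/.1))
if z>.133: print(robot.hand_in())
E
```

```text
0.14232900060718479 angle 0.6351397360112536
the job is handed in; nothing more can be done
None
```

The orange box is latched shut, the green box's lid is popped wide open (about 0.6 rad), the jug, brush and foil tray were never touched, and the job was handed in at about 10 s of the 43 s allowed; no verdict was returned.

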